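# Seat the bench stake and probe its marked spot

## Robot

A 7-joint arm with a two-finger parallel gripper is mounted at the origin on the work surface. World frame = base frame: x ahead of the robot, y to its left, z up, the work surface at z = 0. Lengths are in m, angles in rad, forces in N, time in s.
With the tool pointing down it reaches from about 0.4 to 0.875 m from the base axis. Payload 19.3 kg.
Tool frame: the origin (TCP) lies at the very end of the fingers, on their centre line; the grasp point (between the pads) lies 19 mm behind it; y points along the fingers, z is the direction in which the jaws open and shut, and the axes are right-handed (so a half turn about y gives the same grasp; the last joint's range is limited). The gripper opens to 85 mm and grips with 20 to 120 N. Pads are 22 mm wide; open, the fingers measure 114 mm over their backs; the gripper's body (76 mm by 85 mm) begins 54 mm behind the grasp point. The pads swing forward as they close: fully open they stand 13 mm farther back than shut.
Start: joints at [-1.389, 0.521, -0.036, 1.599, 0.021, 1.021, -0.113], TCP at [0.156, 0.605, 0.211] pointing down, gripper open.
Joint ranges: [-2.91, 2.91], [-0.3, 2.13], [-1.5, 1.42], [0.17, 2.43], [-1.26, 4.41], [0.16, 1.93], [-2.52, 2.52]. Speed limits (rad/s): [1.89, 1.89, 2.39, 2.39, 3.01, 3.01, 3.01].

## Interface

Orientations are given as [roll, pitch, yaw] about the fixed x, y, z axes, in that order (R = Rz(yaw) Ry(pitch) Rx(roll)).
In Python, from cell import bot gives the robot as it stands. Calls block until the motion is done:
- bot.movep(position, orientation): joint-space move of the TCP to a pose.
- bot.movel(position, rate=0.15, rot=None): straight line of the TCP; rot=None keeps the orientation; rate is the mean speed in m/s.
- bot.move_j(angles): joint-space move.
- bot.grip(opening, force=None): finger opening in m; force is the grip in N (None keeps the last); returns when the fingers have stopped.
- bot.wait(seconds).
- bot.solve_ik(position, orientation): joint angles nearest the present ones, or None.
- bot.observe(): the state.
- bot.grab_frame(name): name is "side" or "top"; returns the picture (480x640x3 uint8, red, green, blue); there is no depth.
- bot.get_calibration(name): a dict with "mtx" (3x3 intrinsics, pixels), "extrinsics" (4x4, takes a point from camera to world coordinates). Camera axes: x right, y down, z forward; pixel columns grow to the right and rows downward; lengths in m; the calibration is good to about 2 mm. A picture is of the moment at which its call begins. get_calibration takes no time and is no camera call.
A pose or a line that the arm cannot do raises bot.PlanningError and nothing moves.
- bot.sign_off(): hands the job in, once; it reports no verdict.
Trained networks look in the newest picture that a camera, given by its name, has taken for a name from the list of things; names that differ only in an ending like _2 or _b are one class to them, and where a whole thing is asked for, a point or a joint stands for the part that bears it (a point fixed in the world has none). Each returns a list of dicts, best first, with "score" (0 to 1); they miss things now and then, are a little off and sometimes report something else, mostly with a low value. They report only what shows in the picture. A call takes as long as a camera call. They do not tell look-alikes from the thing itself.
- bot.boxes_of(camera, name): "point" ([column, row] in pixels, amid what is visible of it).
The state is a dict: "time_s": time; "joint_positions": joint angles; "dq": joint speeds; "joint_torque": joint torques, N m; "tool_pos": TCP position; "ee_rot": TCP orientation; "ft_force": force on the tool from outside, world axes, zero at the start; "wrist_torque": the same for the moment, N m; "opening": finger opening in m.
Only numpy, scipy, OpenCV 4.12 (cv2) and the standard library are available. Lean on these libraries where they do the work, as an engineer would, in place of code of your own. Each camera call takes 0.05 s, during which the arm holds its last target.

## Task

Move the steel stake from the wooden rack into the slot of the dark steel holder, pushed fully home, and let go of it. Then take the teal hardness probe out of its white stand and hold its red tip on the middle of the red spot, with the probe square to the sloping face and pressed lightly so that its spring plunger is about half in. Finish while still holding it there; do not disturb the jar, the tub or the hammer.

Things in the scene. Friction and masses are not known exactly. Their poses are not given: they have to be found in the camera images.
- rack: Fixed light-wood block, 110 x 70 x 50 mm high, with a 37 x 15 mm slot 42 mm deep in the middle of its top, long side along the rack's x. The stake stands in it at the start. Origin: centre of the underside, z up.
- holder: Fixed dark steel block, 110 x 60 x 50 mm high, with four brass screw heads on its top and a thin green foot plate (130 x 75 mm, look only). In the middle of its top is a slot 33 mm along the holder's x, 11 mm along its y, 42 mm deep. Origin: centre of the underside, z up. The stake fits either way round (half a turn).
- slot_mouth (a point): Centre of the holder's slot at the level of its top face, 50 mm above the bench; axes as the holder's.
- stake: Steel bench stake, 0.26-0.38 kg. Origin: centre of shank at the head's underside (rests on the block's top); z up. Head 20 mm thick in y, x -22 to +53 mm: flat top 34 mm high to x = +13, then sloping 20 deg down to 19 mm high at x = +53. Shank below: 30 (x) x 8 (y) mm, 38 long, last 6 mm 25 x 5. Mass centre near x = +9 mm. Pinch the head across its 20 mm.
- spot (a point): Centre of the red spot, 12 mm across, on the stake's sloping face, at x = +33, y = 0, z = +26.7 mm in the stake's frame. Its z axis is the outward normal of the sloping face (20 degrees from vertical, leaning towards the stake's +x).
- stand: Fixed white block, 70 x 70 x 65 mm high, with a round 20 mm hole right through from top to bottom, in which the probe hangs by its collar. Origin: centre of the underside, z up.
- probe: Pen-like probe, 0.15 kg. Origin: centre of the underside of its grey collar (30 mm across, 6 thick), which rests on the stand's top; z from tip to tail, up at the start. Above the collar a teal square grip 22 x 22 mm, faces square to the probe's x and y, z = 6 to 52 mm; pinch it there. Below: 16 mm round barrel to z = -32 mm, nose to -42, red plunger to -57.
- tip (a point): Lowest point of the red ball (6 mm across) at the end of the probe's plunger, at z = -57 mm in the probe's frame when the plunger is fully out; it moves with the plunger. Axes as the probe's.
- plunger (a joint): How far the red plunger is pushed into the probe, m: 0 fully out, 0.010 fully in. Spring: it starts to move at 0.7 N, about 2.5 N at half, 4.2 N when fully in, where it stops hard.
- jar: Loose green glass jar with a green lid, 64 mm across, 90 mm high. A bystander. Origin: centre of the underside.
- tub: Loose white open tub, 72 mm across, 70 mm high. A bystander. Origin: centre of the underside.
- hammer: Loose small hammer lying on the bench, 200 mm long. A bystander. Origin: on its underside, about the middle.
Mind the look-alikes: they are no part of the job. What is meant by the stake is not blue or orange, and is the larger of those in its own colour.

How it is judged:
On the way, in this order (a step that is already met when the one before it is completed fails the run):
1. the stake is fully home in the holder's slot and let go (z of spot in the frame of holder between 0.072 and 0.081 m and horizontal distance between stake and slot_mouth below 0.005 m and angle between stake's own z axis and vertical below 0.07 rad and angle between the x axis of stake and the x axis of holder, either way round below 0.2 rad and contact force between stake and the fingers below 0.2 N), for 0.3 s.
2. the probe has been lifted clear of its stand, held by the fingers (contact force between probe and the fingers above 1 N and z of probe in the frame of stand above 0.1 m), for 0.1 s.
At the end, for the whole second after the job is handed in: Stake home in the holder (about 4 mm, tilt under 4 deg), free of the fingers; probe held still by the fingers alone, square to the face within 7 deg, its tip within 6.5 mm of the spot centre at 0.5 to 6 N, plunger 2 to 8.5 mm in; jar, tub and hammer moved under 30 mm (all of step 1 and distance between tip and spot below 0.0065 m and angle between the z axis of probe and the z axis of spot, either way round below 0.13 rad and z of tip in the frame of spot above -0.003 m and contact force between probe and stake between 0.5 and 6 N and value of joint plunger between 0.002 and 0.0085 m and contact force between probe and the fingers above 1 N and contact force between probe and stand below 0.1 N and contact force between probe and holder below 0.1 N and linear speed of each of probe, stake below 0.02 m/s and distance of each of jar, tub, hammer from where it was at the start of the episode below 0.03 m); the arm keeps its last pose, push and grip.
It fails at once if the probe is pressed on the stake with more than 15 N (contact force between probe and stake above 15 N).
It fails at once if a bystander is pushed more than 30 mm (distance of any of jar, tub, hammer from where it was at the start of the episode above 0.03 m).
It also fails if it takes over 61 s, if anything falls off the work surface, if the arm or the gripper's body presses on something with over 40 N, if the wrist force passes 120 N, or if a joint passes its speed limit or range.

## Working session

There is one attempt and no reset: what is moved stays moved. The work goes in short steps, each a Python script; the robot and the scene stay as the last script left them, time stands still between calls to the robot, and variables do not carry over. Pictures are saved under pics/ and viewed, and the job is handed in when it is done.

```bash
ls; mkdir -p pics; python3 - <<'E'
from cell import bot
import cv2,numpy as np
print(bot.observe())
for c in ["side","top"]:
    im=bot.grab_frame(c); cv2.imwrite(f"pics/{c}0.png",im[:,:,::-1])
    k=bot.get_calibration(c); print(c,np.round(k["mtx"],1).tolist(),np.round(k["extrinsics"],4).tolist())
    for n in ["rack","holder","stake","stand","probe","jar","tub","hammer","spot"]:
        try: print(n,[(np.round(d["point"],1).tolist(),round(d["score"],2)) for d in bot.boxes_of(c,n)])
        except Exception as e: print(n,e)
E
```

```text
pics
{'time_s': 0.0, 'joint_positions': array([-1.38920219,  0.52199614, -0.03631636,  1.5999947 ,  0.02116727,
        1.02111654, -0.11280883]), 'dq': array([-0.00057045,  0.00145312, -0.00040924,  0.00260263, -0.00034038,
        0.00043767,  0.00013799]), 'joint_torque': array([ 1.10249421e-04, -9.27113986e+01,  1.97979659e+00, -3.69957519e+01,
        1.77861104e-02,  7.99592526e-03,  3.27701173e-05]), 'tool_pos': array([0.15565844, 0.60493352, 0.21064177]), 'ee_rot': array([-1.57192587e+00, -5.90537867e-05, -2.51839835e-01]), 'ft_force': array([-0.49553701,  0.48025641,  0.89752191]), 'wrist_torque': array([ 0.00770355, -0.02327237, -0.07202899]), 'opening': 0.08532311310296894}
side [[604.5, 0.0, 321.2], [0.0, 604.5, 234.0], [0.0, 0.0, 1.0]] [[-0.9806, -0.1312, 0.1456, 0.3817], [-0.1957, 0.6961, -0.6908, 0.9261], [-0.0107, -0.7059, -0.7083, 0.9377], [0.0, 0.0, 0.0, 1.0]]
rack [([378.9, 222.3], 0.74)]
holder [([364.6, 176.5], 0.93), ([366.4, 204.7], 0.19)]
stake [([431.2, 222.7], 0.91), ([367.7, 205.5], 0.87), ([421.2, 276.1], 0.86), ([303.3, 226.9], 0.56)]
stand [([360.3, 297.
[... 191 characters left out ...]
.6, 225.4], 0.88), ([368.9, 202.5], 0.63), ([434.9, 220.5], 0.6), ([419.8, 277.1], 0.6), ([242.2, 371.6], 0.16)]
top [[580.7, 0.0, 323.3], [0.0, 580.7, 232.7], [0.0, 0.0, 1.0]] [[-0.0051, -0.9958, 0.0909, 0.4675], [-0.9999, 0.006, 0.0099, 0.0587], [-0.0105, -0.0909, -0.9958, 1.1531], [0.0, 0.0, 0.0, 1.0]]
rack []
holder [([454.0, 261.0], 0.84)]
stake [([373.0, 275.3], 0.97), ([395.6, 351.9], 0.72), ([359.8, 212.1], 0.71), ([307.9, 344.7], 0.6)]
stand [([265.6, 289.8], 0.61)]
probe [([255.0, 285.7], 0.46)]
jar [([316.8, 156.2], 0.64)]
tub [([438.6, 145.3], 0.85)]
hammer [([167.5, 194.7], 0.96)]
spot [([394.8, 352.1], 0.9), ([355.1, 212.6], 0.9), ([307.2, 348.2], 0.86), ([374.9, 277.6], 0.83)]
```

View pics/side0.png

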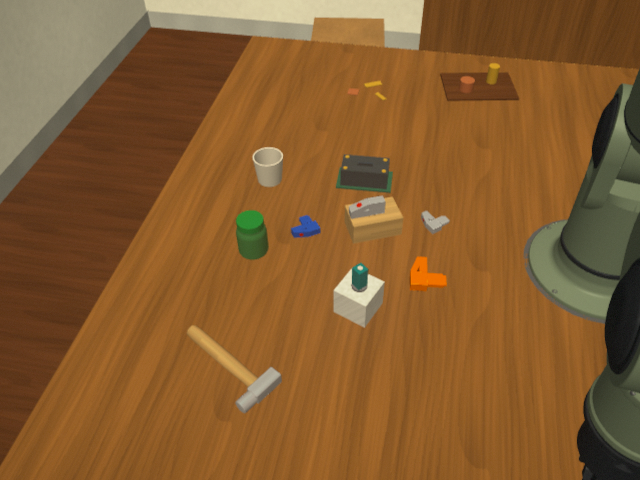

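View pics/top0.png

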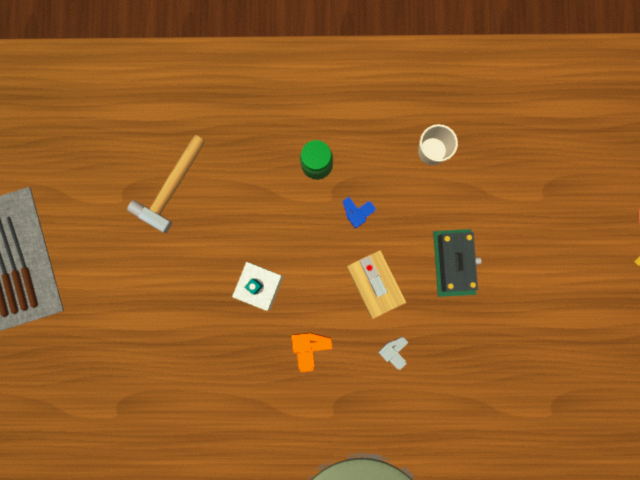

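```bash
python3 - <<'E'
import cv2
t=cv2.imread("pics/top0.png"); cv2.imwrite("pics/topc.png",cv2.resize(t[190:370,230:490],None,fx=3,fy=3,interpolation=2))
t=cv2.imread("pics/side0.png"); cv2.imwrite("pics/sidec.png",cv2.resize(t[150:340,270:470],None,fx=3,fy=3,interpolation=2))
E
```

```text
(no output)
```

View pics/topc.png

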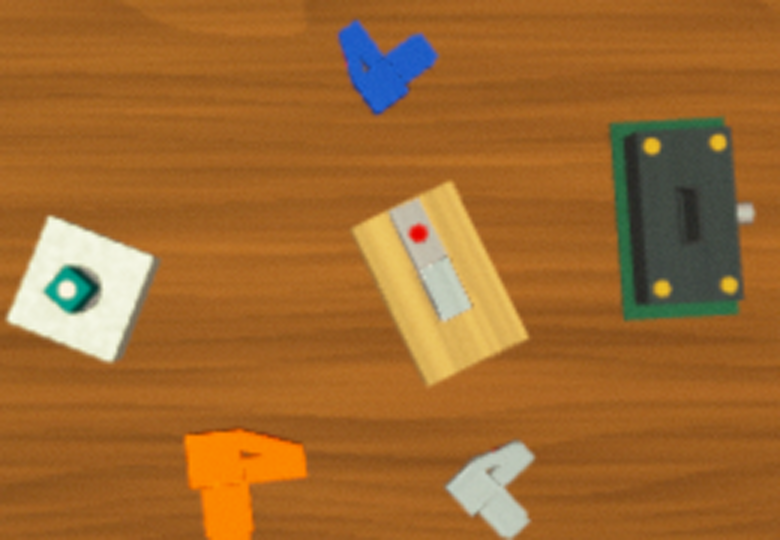

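View pics/sidec.png

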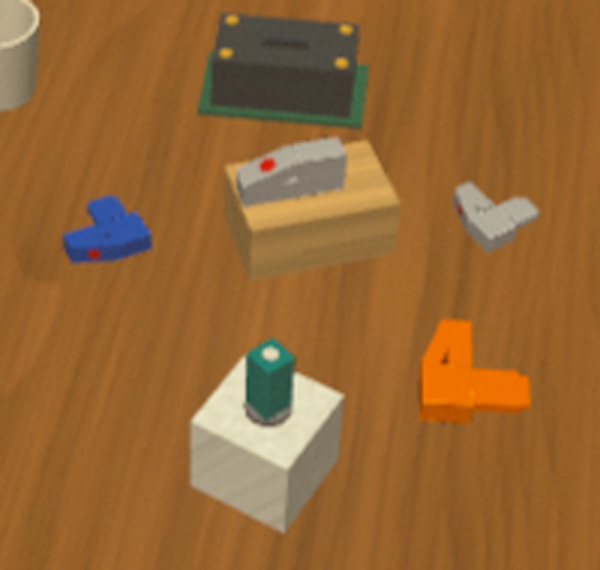

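The candidates for the stake in the top view are the grey piece in the rack (373,275), the small grey one at (396,352), the blue one at (358,212) and the orange one at (308,345). The task says not blue or orange, and the larger of its colour. That is the grey one standing in the rack, with its red spot at about (369,268), and the crop confirms it. Next I'll measure the poses by fitting silhouettes.

```bash
cat > h.py <<'E'
import cv2,numpy as np
from scipy.optimize import minimize
from cell import bot
K={c:bot.get_calibration(c) for c in ("side","top")}
def proj(c,P):
    P=np.atleast_2d(np.asarray(P,float));T=np.linalg.inv(K[c]["extrinsics"])
    r=cv2.Rodrigues(T[:3,:3])[0]
    return cv2.projectPoints(P,r,T[:3,3],K[c]["mtx"],None)[0].reshape(-1,2)
def back(c,uv,z):
    E=K[c]["extrinsics"];d=E[:3,:3]@np.linalg.inv(K[c]["mtx"])@np.array([uv[0],uv[1],1.])
    o=E[:3,3];return o+d*(z-o[2])/d[2]
def tri(us,ut):
    P=[K[c]["mtx"]@np.linalg.inv(K[c]["extrinsics"])[:3] for c in("side","top")]
    X=cv2.triangulatePoints(P[0],P[1],np.float64(us).reshape(2,1),np.float64(ut).reshape(2,1));return (X[:3]/X[3]).ravel()
def box(x0,x1,y0,y1,z0,z1): return np.array([[x,y,z] for x in(x0,x1) for y in(y0,y1) for z in(z0,z1)],float)
HEAD=np.array([[x,y,z] for y in(-.01,.01) for x,z in((-.022,0),(-.022,.034),(.013,.034),(.053,.019),(.053,0))])
def world(M,p,z0):
    x,y,a=p;c,s=np.cos(a),np.sin(a);return M@np.array([[c,s,0],[-s,c,0],[0,0,1]])+[x,y,z0]
def iou(c,M,p,z0,mask,S=6):
    q=proj(c,world(M,p,z0));o=mask["o"]
    h=cv2.convexHull(np.float32((q-o+.5)*S)).astype(np.int32)
    m=np.zeros(mask["m"].shape,np.uint8);cv2.fillConvexPoly(m,h,1)
    return (m&mask["m"]).sum()/max(1,(m|mask["m"]).sum())
def mk(m,x0,y0,x1,y1,S=6):
    # biggest component in the window, filled (upsampled smooth)
    s=np.uint8(m[y0:y1,x0:x1])*255
    n,l,st,ce=cv2.connectedComponentsWithStats(s)
    k=1+np.argmax(st[1:,4]); s=np.uint8(l==k)*255
    b=cv2.resize(s,None,fx=S,fy=S,interpolation=cv2.INTER_LINEAR)>127
    cs,_=cv2.findContours(np.uint8(b),cv2.RETR_EXTERNAL,cv2.CHAIN_APPROX_NONE)
    f=np.zeros(b.shape,np.uint8);cv2.drawContours(f,cs,-1,1,-1)
    return dict(o=np.array([x0,y0]),m=f)
def fit(M,z0,p0,masks):
    best=None
    for da in (-.15,0,.15):
        s=np.array(p0)+[0,0,da]
        sim=np.vstack([s,s+[.006,0,0],s+[0,.006,0],s+[0,0,.12]])
        r=minimize(lambda p:-sum(iou(c,M,p,z0,m) for c,m in masks.items()),s,method="Nelder-Mead",options=dict(initial_simplex=sim,xatol=1e-5,fatol=1e-5,maxiter=300))
        if best is None or r.fun<best.fun:best=r
    return best.x,-best.fun/len(masks)
def hsv(im): return cv2.cvtColor(im,cv2.COLOR_RGB2HSV)
E
cat > m1.py <<'E'
from h import *
I={c:cv2.imread(f"pics/{c}0.png")[:,:,::-1].copy() for c in("side","top")}
H={c:hsv(I[c]).astype(int) for c in I}
def cent(m,w):
    x0,y0,x1,y1=w;s=np.uint8(m[y0:y1,x0:x1]);n,l,st,ce=cv2.connectedComponentsWithStats(s)
    return [(ce[k]+[x0,y0]).round(2).tolist()+[int(st[k,4])] for k in range(1,n) if st[k,4]>3]
red={c:((H[c][...,0]<8)|(H[c][...,0]>172))&(H[c][...,1]>190)&(H[c][...,2]>120) for c in H}
print("red top",cent(red["top"],(345,245,410,320)),"side",cent(red["side"],(340,190,410,245)))
yel={c:(abs(H[c][...,0]-23)<5)&(H[c][...,1]>150)&(H[c][...,2]>150) for c in H}
st_=cent(yel["top"],(430,225,485,300)); ss=cent(yel["side"],(335,150,395,195)); print(st_,ss)
for c,L in(("top",st_),("side",ss)):
    print(c,[back(c,p[:2],.05).round(4).tolist() for p in L])
drk={c:(H[c][...,2]<32) for c in H}
for c,w in(("top",(430,225,485,300)),("side",(335,150,395,195))): print(c,[ (H[c][...,2][w[1]:w[3],w[0]:w[2]]).min()],cent(drk[c],w))
W={"head":dict(top=(345,245,410,320),side=(340,190,410,245)),"teal":dict(top=(235,265,285,310),side=(340,255,380,300)),"stand":dict(top=(225,255,290,320),side=(325,260,395,330))}
grey={c:((H[c][...,1]<60)&(H[c][...,2]>60))|red[c] for c in H}
teal={c:(abs(H[c][...,0]-90)<12)&(H[c][...,1]>100) for c in H}
white={c:((H[c][...,1]<45)&(H[c][...,2]>90))|teal[c] for c in H}
def run(n,masks,M,z0,p0):
    mm={c:mk(masks[c],*W[n][c]) for c in masks}
    for sel in(("top",),("side",),("top","side")):
        p,v=fit(M,z0,p0,{c:mm[c] for c in sel});print(n,sel,p.round(4).tolist(),round(v,3))
    return p
b=back("top",(373,275),.07);print(b)
r=back("top",(369,268),.0767)
run("head",grey,HEAD,.05,[b[0],b[1],np.arctan2(*(r-b)[[1,0]])])
b=back("top",(255,286),.1);run("teal",teal,box(-.011,.011,-.011,.011,.006,.052),.065,[b[0],b[1],.5])
b=back("top",(257,286),.06);run("stand",white,box(-.035,.035,-.035,.035,0,.065),0,[b[0],b[1],-.3])
E
python3 m1.py
```

```text
red top [[369.0, 267.21, 19]] side [[358.64, 204.64, 11]]
[[446.92, 238.08, 24], [469.0, 237.0, 21], [472.56, 284.6, 25], [450.29, 286.0, 24]] [[346.8, 156.0, 10], [384.67, 159.11, 9], [344.8, 167.0, 10], [383.5, 170.5, 12]]
top [[0.5564, -0.1654, 0.05], [0.5582, -0.2073, 0.05], [0.4681, -0.2115, 0.05], [0.4657, -0.1695, 0.05]]
side [[0.5557, -0.2076, 0.05], [0.4659, -0.2122, 0.05], [0.5534, -0.1658, 0.05], [0.4633, -0.1695, 0.05]]
top [np.int64(39)] []
side [np.int64(62)] []
[ 0.48679326 -0.02252916  0.07      ]
head ('top',) [0.471, -0.0284, 0.4448] 0.894
head ('side',) [0.4692, -0.0289, 0.452] 0.837
head ('top', 'side') [0.4703, -0.0289, 0.4423] 0.86
teal ('top',) [0.4673, 0.1969, 0.691] 0.802
teal ('side',) [0.4657, 0.1967, 0.3495] 0.787
teal ('top', 'side') [0.4668, 0.1973, 0.7336] 0.766
stand ('top',) [0.4685, 0.1964, -0.3516] 0.893
stand ('side',) [0.4722, 0.1429, 0.0709] 0.595
stand ('top', 'side') [0.4679, 0.1947, -0.3642] 0.662
```

```bash
cat > ov.py <<'E'
from h import *
I={c:cv2.imread(f"pics/{c}0.png")[:,:,::-1].copy() for c in("side","top")}
def crop(c,w,S,polys):
    x0,y0,x1,y1=w;im=cv2.resize(I[c][y0:y1,x0:x1],None,fx=S,fy=S,interpolation=cv2.INTER_CUBIC)
    for P in polys:
        q=np.int32((proj(c,P)-[x0,y0]+.5)*S);cv2.polylines(im,[q.reshape(-1,1,2)],True,(255,0,255),1)
    return cv2.resize(im,(380,300))
def sq(p,h,z0,za): return world(np.array([[-h,-h,za],[h,-h,za],[h,h,za],[-h,h,za]]),p,z0)
p=[.4667,.1968,.72]
sp=[.468,.1962,-.355]
hp=[.4703,-.0288,.4440]
hd=world(HEAD,hp,.05)
ho=[.511,-.1886,.0458]
def rc(p,a,b,z): return world(np.array([[-a,-b,z],[a,-b,z],[a,b,z],[-a,b,z]]),p,0)
R=[]
for c,w1,w2 in(("top",(226,257,290,307),(345,245,409,320)),("side",(328,255,392,305),(340,190,404,240))):
    R.append(np.hstack([crop(c,w1,10,[sq(p,.011,.065,.052),sq(p,.011,.065,.006),sq(sp,.035,.065,0)]),crop(c,w2,10,[hd[:5],hd[5:]])]))
cv2.imwrite("pics/ov1.png",np.vstack(R)[:,:,::-1])
R=[crop(c,w,10,[rc(ho,.055,.03,.05),rc(ho,.0165,.0055,.05)]) for c,w in(("top",(425,230,489,294+6)),("side",(332,145,396,195)))]
cv2.imwrite("pics/ov2.png",np.hstack(R)[:,:,::-1])
print(tri((358.64,204.64),(369,267.21)),back("top",(369,267.21),.0767),back("side",(358.64,204.64),.0767))
print(world(np.array([[.033,0,.0267]]),hp,.05))
E
python3 ov.py
```

```text
[ 0.49970896 -0.01502155  0.07569939] [ 0.50108602 -0.01481933  0.0767    ] [ 0.49826778 -0.01402043  0.0767    ]
[[ 0.50010034 -0.01462468  0.0767    ]]
```

View pics/ov1.png

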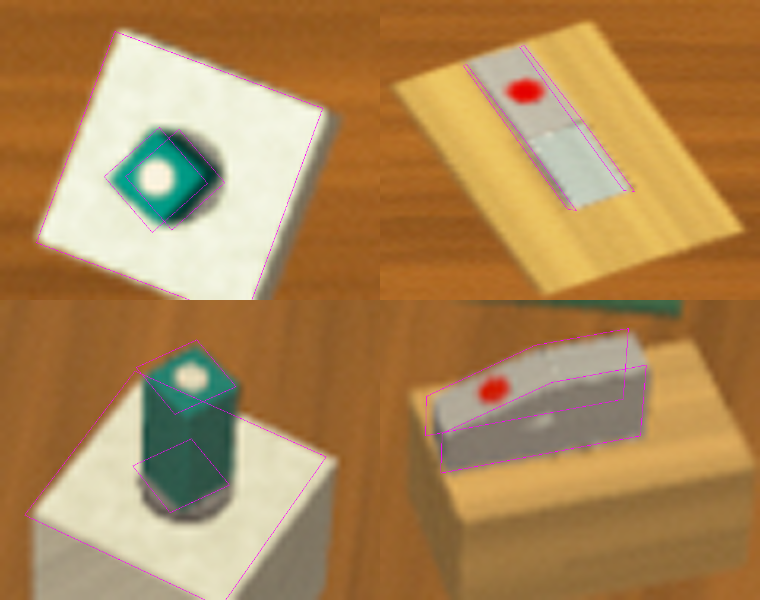

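View pics/ov2.png

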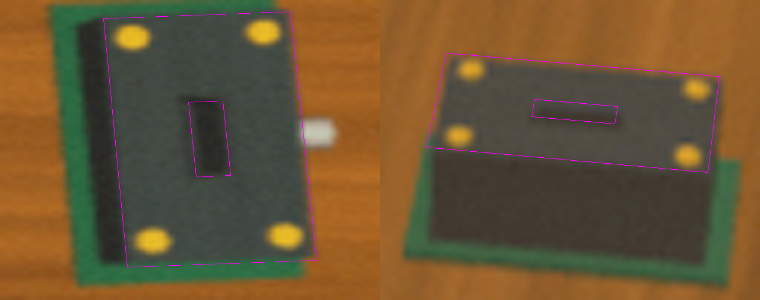

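```bash
cat >> h.py <<'E'
from scipy.spatial.transform import Rotation as Ro
def down(yaw): return [-np.pi/2,0,(yaw+np.pi)%(2*np.pi)-np.pi]
STK=np.array([.4703,-.0287,.444]); HOL=np.array([.511,-.1886,.0458]); PRB=np.array([.467,.196,.74])
SPOT_Z=.0767
def along(p,d): return [p[0]+d*np.cos(p[2]),p[1]+d*np.sin(p[2])]
def tilt_rpy(phi,spin,t=np.deg2rad(20)):
    # probe axis n leaning t toward heading phi; tool y=-n; spin about n
    R=Ro.from_euler('z',phi)*Ro.from_euler('y',t)*Ro.from_euler('z',spin-phi)*Ro.from_euler('x',-np.pi/2)
    n=-R.apply([0,1,0]); return R.as_euler('xyz'),n
def st(): 
    o=bot.observe();print(round(o["time_s"],2),o["tool_pos"].round(4),o["ee_rot"].round(3),"F",o["ft_force"].round(2),"T",o["wrist_torque"].round(2),"op",round(o["opening"],4));return o
E
python3 - <<'E'
from h import *
g=along(STK,.009); h=along(HOL,.009)
for k in(0,np.pi):
    for nm,p,y in(("rack",g,STK[2]),("hold",h,HOL[2])):
        q=bot.solve_ik([*p,.056],down(y+k));print(nm,k,None if q is None else np.round(q,2))
h2=along([*HOL[:2],HOL[2]+np.pi],.009)
for k in(0,np.pi): print("flip",k,bot.solve_ik([*h2,.056],down(HOL[2]+k)))
for flip in(0,np.pi):
    phi=HOL[2]+flip
    sp=np.array([*along([*HOL[:2],phi],.033),SPOT_Z])
    for s in np.arange(8)*np.pi/4:
        r,n=tilt_rpy(phi,phi+s); q=bot.solve_ik(sp+n*.062,r); print("fin",flip>0,round(s,2),None if q is None else np.round(q,2))
for k in range(4): print("probe",k,np.round(bot.solve_ik([.467,.196,.075],down(.74+k*np.pi/2)),2) if bot.solve_ik([.467,.196,.075],down(.74+k*np.pi/2)) is not None else None)
E
```

```text
rack 0 [-0.07  0.54  0.    2.1  -0.    0.5   1.95]
hold 0 [ 0.16  0.63  0.12  1.91 -0.12  0.6   1.97]
rack 3.141592653589793 [-0.41  0.6   0.46  2.12 -0.51  0.53 -0.7 ]
hold 3.141592653589793 [-0.2   0.74  0.65  1.93 -0.69  0.7  -0.66]
flip 0 [ 0.1664294   0.61206479  0.11404844  1.9577766  -0.11994466  0.57810793
  1.97710102]
flip 3.141592653589793 [-0.21373911  0.73214912  0.67120374  1.97679112 -0.7173547   0.68465717
 -0.61089712]
fin False 0.0 [-0.03  0.79  0.35  1.45 -0.15  1.28  1.95]
fin False 0.79 [ 0.74  0.98 -1.07  1.4   0.75  1.6   2.02]
fin False 1.57 [-0.39  1.14  1.22  1.47 -0.8   1.5  -2.21]
fin False 2.36 [-0.39  1.14  1.22  1.47 -0.8   1.5  -1.42]
fin False 3.14 [-0.27  0.93  0.83  1.47 -0.49  1.34 -0.89]
fin False 3.93 [-0.23  0.89  0.74  1.46 -0.42  1.32 -0.17]
fin False 4.71 [-0.18  0.85  0.63  1.46 -0.34  1.3   0.54]
fin False 5.5 [-0.12  0.82  0.52  1.46 -0.26  1.29  1.26]
fin True 0.0 [-0.24  0.45  0.8   2.3  -1.23  0.51  0.04]
fin True 0.79 [-0.24  0.45  0.8   2.3  -1.23  0.51  0.82]
fin True 1.57 [ 0.07  0.35  0.37  2.29 -0.95  0.34  1.32]
fin True 2.36 [ 0.41  0.33 -0.04  2.27 -0.52  0.26  1.69]
fin True 3.14 [ 0.75  0.35 -0.45  2.26  0.07  0.24  1.9 ]
fin True 3.93 [-0.24  0.45  0.8   2.3  -1.23  0.51 -2.32]
fin True 4.71 [-0.24  0.45  0.8   2.3  -1.23  0.51 -1.54]
fin True 5.5 [-0.24  0.45  0.8   2.3  -1.23  0.51 -0.75]
probe 0 [-0.39  0.54 -0.16  2.01  0.15  0.6   1.66]
probe 1 [-1.26  1.    1.22  2.06 -1.16  1.04 -1.82]
probe 2 [-0.85  0.59  0.46  2.04 -0.45  0.61 -0.92]
probe 3 [-0.66  0.55  0.19  2.03 -0.19  0.58  0.4 ]
```

```bash
python3 - <<'E'
from h import *
g=along(STK,.009); r=down(STK[2]+np.pi)
bot.grip(.06,60)
bot.movep([*g,.15],r); st()
bot.movel([*g,.057],.12); st()
bot.grip(0.0,60); st()
for c in("side","top"): cv2.imwrite(f"pics/{c}1.png",bot.grab_frame(c)[:,:,::-1])
bot.movel([*g,.155],.1); st()
for c in("side","top"): cv2.imwrite(f"pics/{c}2.png",bot.grab_frame(c)[:,:,::-1])
a=[cv2.resize(cv2.imread(f"pics/{c}{k}.png")[y:y+150,x:x+190],(380,300)) for k in(1,2) for c,x,y in(("side",280,120),("top",290,190))]
cv2.imwrite("pics/g1.png",np.vstack([np.hstack(a[:2]),np.hstack(a[2:])]))
E
```

```text
3.89 [ 0.4786 -0.024   0.1499] [-1.571  0.    -2.696] F [ 0.89 -0.07 -0.45] T [0.01 0.06 0.01] op 0.0604
4.82 [ 0.4787 -0.0249  0.0575] [-1.571e+00  1.000e-03 -2.698e+00] F [ 0.41 -0.01  0.3 ] T [ 0.07  0.03 -0.04] op 0.0601
5.27 [ 0.4786 -0.0246  0.0576] [-1.571e+00  1.000e-03 -2.698e+00] F [-2.83  1.82 11.75] T [ 0.3   0.62 -0.07] op 0.0177
6.5 [ 0.4781 -0.0248  0.1545] [-1.571e+00 -1.000e-03 -2.698e+00] F [ 0.04  0.76 -2.82] T [ 0.03 -0.02  0.  ] op 0.0183
```

View pics/g1.png

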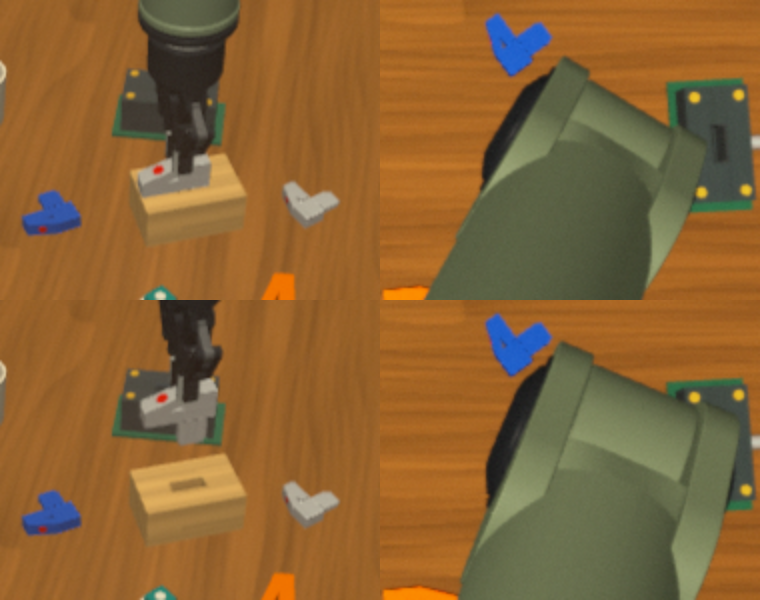

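Both views show the stake in the fingers and the rack empty, with the spot at about (361,199) in the side view. I'll carry it over the slot, check its pose in the hand with the side camera, then lower it.

```bash
cat > red.py <<'E'
from h import *
def redc(im,near=None):
    H=hsv(im).astype(int);m=np.uint8(((H[...,0]<8)|(H[...,0]>172))&(H[...,1]>170)&(H[...,2]>110))
    n,l,s,ce=cv2.connectedComponentsWithStats(m);return [(ce[k].round(2).tolist(),int(s[k,4])) for k in range(1,n) if s[k,4]>4 and (near is None or np.hypot(*(ce[k]-near))<20)]
E
python3 - <<'E'
from red import *
im=cv2.imread("pics/side2.png")[:,:,::-1].copy()
p=np.array([.4781,-.0248]);y=.4436
for dz in(0,.003): 
    s=[*along([*p,y],.024),.1545-.057+.0767+dz];print("pred",proj("side",[s]),redc(im,(361,199)))
h=along(HOL,.009)
bot.movep([*h,.13],down(HOL[2]+np.pi)); 
bot.movel([*h,.106],.1);o=st()
im=bot.grab_frame("side");cv2.imwrite("pics/side3.png",im[:,:,::-1])
s=[*along([*o["tool_pos"][:2],HOL[2]],.024),o["tool_pos"][2]-.057+.0767];q=proj("side",[s])[0];print("pred",q,redc(im,q))
x0,y0=320,110
c=cv2.resize(im[y0:y0+90,x0:x0+100],None,fx=7,fy=6.5,interpolation=2)
cv2.imwrite("pics/c3.png",c[:,:,::-1])
E
```

```text
pred [[359.5443662  168.25724651]] []
pred [[359.59575223 167.07946547]] []
7.71 [ 0.5199 -0.1876  0.1058] [-1.571e+00 -1.000e-03 -3.095e+00] F [-0.26  0.25 -2.69] T [-0.02 -0.01  0.05] op 0.0176
pred [351.08502795 135.61738261] [([351.5, 136.5], 6)]
```

View pics/c3.png

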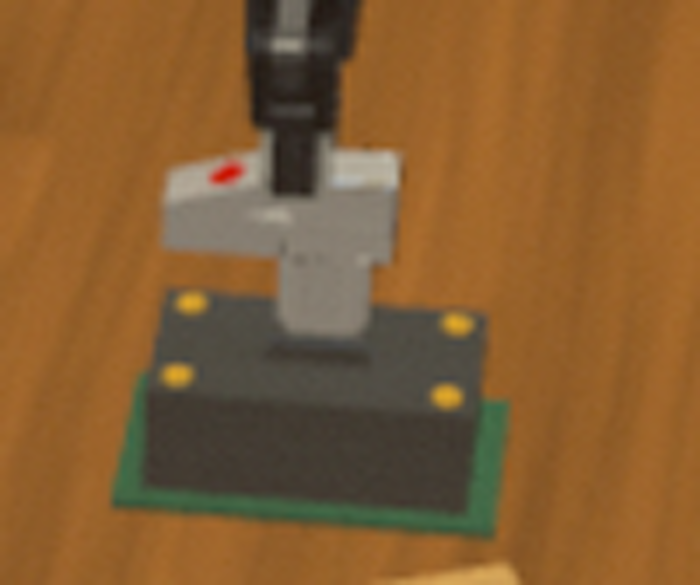

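```bash
python3 - <<'E'
from h import *
h=along(HOL,.009); f0=bot.observe()["ft_force"][2]
for z in (.098,.094,.091,.088,.085,.082,.079):
    bot.movel([h[0]+.0005,h[1]-.0003,z],.05); o=st()
    if o["ft_force"][2]-f0>10: print("contact");break
im=bot.grab_frame("side");cv2.imwrite("pics/side4.png",im[:,:,::-1])
cv2.imwrite("pics/c4.png",cv2.resize(im[110:200,320:420],None,fx=7,fy=6.5,interpolation=2)[:,:,::-1])
E
```

```text
8.07 [ 0.5204 -0.1885  0.0978] [-1.571 -0.    -3.096] F [-0.77 -1.22 -3.31] T [ 0.   -0.07  0.02] op 0.0174
8.32 [ 0.5204 -0.1884  0.0938] [-1.571 -0.    -3.096] F [-0.04 -0.21 -3.2 ] T [-0.05 -0.    0.02] op 0.018
8.57 [ 0.5204 -0.1885  0.0909] [-1.571 -0.    -3.096] F [-0.65  0.38 -3.19] T [0.05 0.01 0.08] op 0.0178
8.82 [ 0.5204 -0.1884  0.0878] [-1.571 -0.    -3.096] F [-0.35 -0.58 -3.12] T [ 0.   -0.01  0.01] op 0.0178
9.07 [ 0.5204 -0.1885  0.0848] [-1.571 -0.    -3.096] F [-0.19  0.38 -2.83] T [-0.05  0.01  0.02] op 0.0176
9.32 [ 0.5204 -0.1885  0.0818] [-1.571 -0.    -3.096] F [ 0.1  -0.01 -2.66] T [ 0.07 -0.04 -0.01] op 0.0178
9.57 [ 0.5204 -0.1884  0.0788] [-1.571 -0.    -3.096] F [ 0.63  0.6  -3.26] T [-0.    0.05 -0.  ] op 0.0178
```

View pics/c4.png

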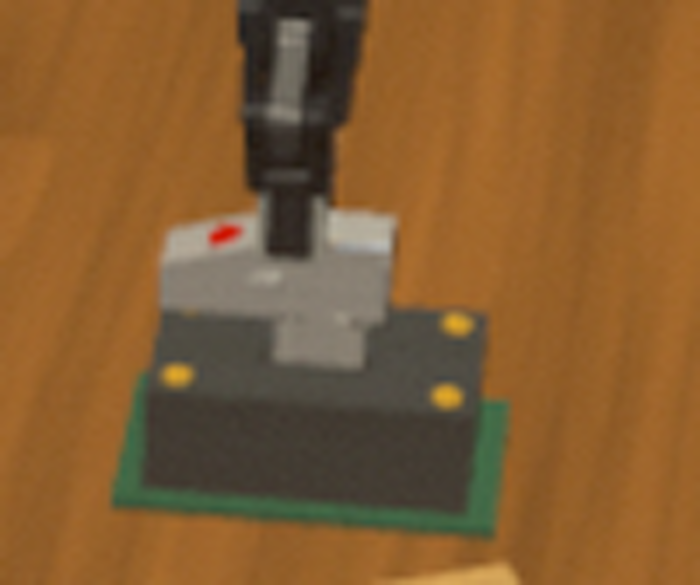

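The shank is well into the slot with no contact force, so I'll keep lowering until it seats.

```bash
python3 - <<'E'
from h import *
h=along(HOL,.009); 
for z in list(np.arange(.076,.060,-.003))+list(np.arange(.059,.0525,-.001)):
    bot.movel([h[0]+.0005,h[1]-.0003,z],.05); o=st()
    if o["ft_force"][2]>12: print("contact");break
im=bot.grab_frame("side");cv2.imwrite("pics/side5.png",im[:,:,::-1])
cv2.imwrite("pics/c5.png",cv2.resize(im[110:200,320:420],None,fx=7,fy=6.5,interpolation=2)[:,:,::-1])
E
```

```text
9.87 [ 0.5204 -0.1885  0.0758] [-1.571 -0.    -3.096] F [ 0.01  0.25 -2.41] T [-0.01  0.02  0.03] op 0.0178
10.12 [ 0.5204 -0.1884  0.0728] [-1.571 -0.    -3.096] F [-0.54  0.05 -2.45] T [ 0.   -0.02  0.03] op 0.0177
10.37 [ 0.5204 -0.1885  0.0698] [-1.571 -0.    -3.096] F [-0.06  0.26 -2.95] T [-0.    0.03  0.02] op 0.018
10.62 [ 0.5204 -0.1885  0.0668] [-1.571 -0.    -3.096] F [ 0.15 -0.07 -3.38] T [-0.04  0.05 -0.04] op 0.0178
10.87 [ 0.5204 -0.1885  0.0638] [-1.571 -0.    -3.096] F [-0.83  0.32 -3.44] T [0.03 0.03 0.01] op 0.0174
11.12 [ 0.5204 -0.1885  0.0608] [-1.571 -0.    -3.096] F [-0.3  -0.89 -3.  ] T [-0.    0.02 -0.03] op 0.0174
11.37 [ 0.5204 -0.1885  0.0589] [-1.571 -0.    -3.096] F [-0.66 -0.41 -3.21] T [-0.06  0.03  0.05] op 0.0183
11.62 [ 0.5205 -0.1885  0.058 ] [-1.571 -0.    -3.096] F [-1.64 -0.78 -2.8 ] T [-0.02  0.02 -0.  ] op 0.0177
11.87 [ 0.5206 -0.1885  0.0576] [-1.571e+00  1.000e-03 -3.096e+00] F [-4.2   2.34 12.85] T [0.57 0.91 0.  ] op 0.0179
contact
```

View pics/c5.png

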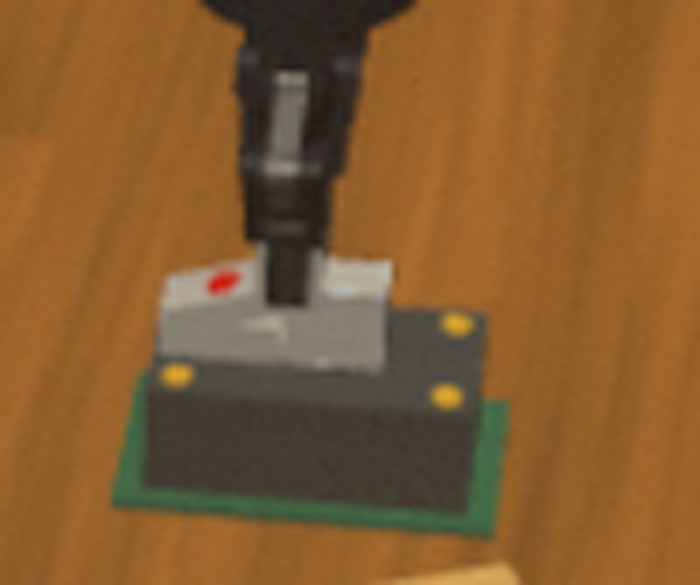

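It seated at the same TCP height as in the rack. I'll release it, move clear and measure the spot.

```bash
python3 - <<'E'
from red import *
bot.grip(.045,60); bot.wait(.4); o=st()
p=o["tool_pos"]; bot.movel([p[0],p[1],.16],.15)
bot.movep([.467,.19,.24],down(.74+3*np.pi/2)); st()
im={}
for c in("side","top"):
    im[c]=bot.grab_frame(c);cv2.imwrite(f"pics/{c}6.png",im[c][:,:,::-1])
sp=np.array([*along(HOL,.033),SPOT_Z]);print("nominal",sp)
R={}
for c in im:
    q=proj(c,[sp])[0];R[c]=redc(im[c],q);print(c,q,R[c],[back(c,r[0],SPOT_Z).round(4) for r in R[c]])
print(tri(R["side"][0][0],R["top"][0][0]))
# head fit
H={c:hsv(im[c]).astype(int) for c in im}
a=cv2.resize(im["side"][110:200,320:420],(380,340),interpolation=2);b=cv2.resize(im["top"][215:305,420:520],(380,340),interpolation=2)
cv2.imwrite("pics/c6.png",np.hstack([a,b])[:,:,::-1])
E
```

```text
12.69 [ 0.5205 -0.1885  0.057 ] [-1.571 -0.    -3.096] F [ 0.49  0.39 -0.47] T [-0.04 -0.03 -0.02] op 0.0447
14.97 [0.4672 0.189  0.2396] [-1.572 -0.    -0.834] F [ 0.78 -0.04 -0.51] T [ 0.04  0.   -0.03] op 0.0445
nominal [ 0.54396539 -0.18708913  0.0767    ]
side [350.5573091  152.76387987] [] []
top [461.7243503 243.540992 ] [([462.09, 243.09], 22)] [array([ 0.5448, -0.1878,  0.0767])]Traceback (most recent call last):
  File "<stdin>", line 12, in <module>
IndexError: list index out of range
```

View pics/side6.png

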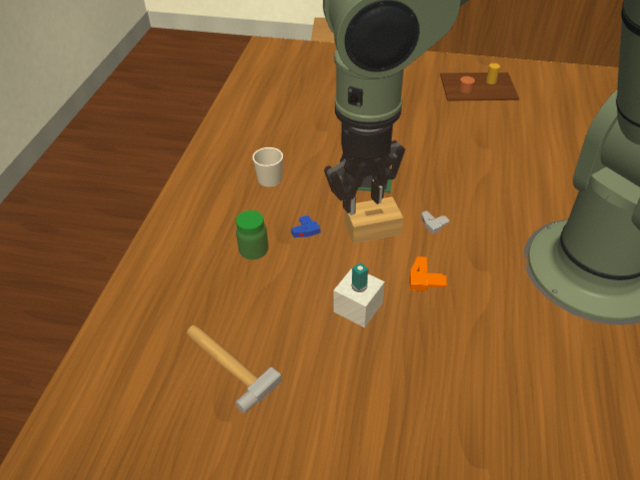

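The view shows the arm over the bench and the probe still in its stand at (359,276). The side camera's view of the stake is blocked. The top camera puts the spot at (0.5448, -0.1878), within about 1 mm of the expected position. Next I'll grasp the probe.

```bash
python3 - <<'E'
from red import *
Y=.74+3*np.pi/2
bot.movep([.467,.196,.16],down(Y))
bot.movel([.467,.196,.077],.12); st()
im=bot.grab_frame("side");cv2.imwrite("pics/side7.png",im[:,:,::-1])
a=cv2.resize(im[225:325,310:410],(380,380),interpolation=2)
bot.grip(0,50); bot.wait(.1);st()
im=bot.grab_frame("side");cv2.imwrite("pics/side8.png",im[:,:,::-1])
b=cv2.resize(im[225:325,310:410],(380,380),interpolation=2)
cv2.imwrite("pics/c7.png",np.hstack([a,b])[:,:,::-1])
sp=np.array([.5442,-.1875,.0767]);q=proj("side",[sp])[0];print(q,redc(im,q))
E
```

```text
16.33 [0.4676 0.1962 0.0779] [-1.57  -0.    -0.831] F [-0.14  0.41  0.14] T [-0.03  0.   -0.03] op 0.045
16.81 [0.4672 0.1962 0.0777] [-1.57   0.    -0.831] F [-2.41  0.88  9.69] T [-0.04  0.42  0.02] op 0.021
[350.48616676 152.6457645 ] []
```

View pics/c7.png

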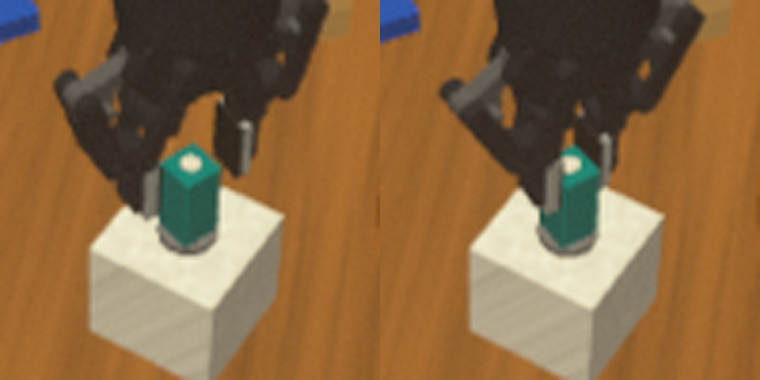

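View pics/side8.png

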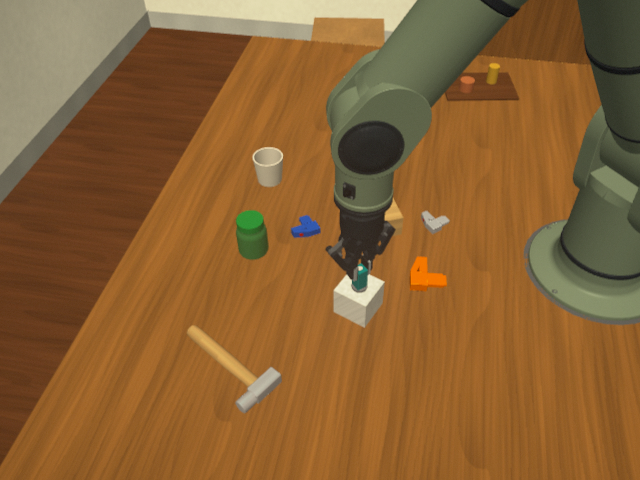

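```bash
python3 - <<'E'
from red import *
bot.grip(0,80)
bot.movel([.467,.196,.215],.12); o=st(); bot.wait(.15)
p=o["tool_pos"]
im={}
for c in("side","top"): im[c]=bot.grab_frame(c);cv2.imwrite(f"pics/{c}9.png",im[c][:,:,::-1])
tip=p+[0,0,-.0127-.057]  # TCP .0777 with collar .065
q=proj("side",[tip,p+[0,0,-.0127],p+[0,0,-.0127+.052],tip+[0,0,.003]]);print(q.round(1))
print(redc(im["side"],q[0]))
q0=q.mean(0).astype(int);x0,y0=q0[0]-50,q0[1]-50
a=cv2.resize(im["side"][y0:y0+100,x0:x0+100],(560,560),interpolation=2)
for t in q: cv2.circle(a,tuple(int(v) for v in (t-[x0,y0]+.5)*5.6),3,(255,0,255),1)
cv2.imwrite("pics/c9.png",a[:,:,::-1])
sp=np.array([.5442,-.1875,.0767])
for c in im: q=proj(c,[sp])[0];print(c,q,redc(im[c],q))
E
```

```text
18.38 [0.4667 0.1958 0.2144] [-1.572  0.    -0.831] F [ 0.55 -0.43 -2.09] T [-0.    0.01 -0.05] op 0.0204
[[359.4 256.6]
 [360.6 234. ]
 [361.7 211.8]
 [359.5 255.4]]
[([360.9, 255.5], 10)]
side [350.48616676 152.6457645 ] []
top [461.94313736 243.41343545] [([462.09, 243.09], 22)]
```

View pics/c9.png

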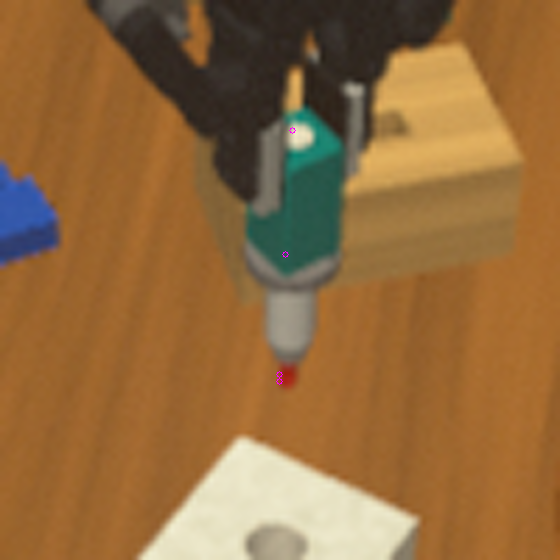

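The probe is held straight, with the tip at (361,255.5) against a prediction of (359.5,255.4) and a uniform offset matching the known camera bias. Next I'll go to a tilted hover above the spot.

```bash
python3 - <<'E'
from red import *
sp=np.array([.5442,-.1875,.0767]); r,n=tilt_rpy(HOL[2],-.831)
print(n)
bot.movep(sp+n*.15,r); bot.movel(sp+n*(.0697+.012),.1); bot.wait(.2); o=st()
p=o["tool_pos"];na=-Ro.from_euler('xyz',o["ee_rot"]).apply([0,1,0]);print("axis",na)
print("free",o["ft_force"])
im={}
for c in("side","top"): im[c]=bot.grab_frame(c);cv2.imwrite(f"pics/{c}10.png",im[c][:,:,::-1])
for c in im:
    q=proj(c,[sp,p-na*.0697,p-na*.0667]);print(c,q.round(1).tolist(),redc(im[c],q[0]))
q0=proj("side",[sp])[0].astype(int);x0,y0=q0[0]-50,q0[1]-70
a=cv2.resize(im["side"][y0:y0+100,x0:x0+100],(560,560),interpolation=2)
cv2.imwrite("pics/c10.png",a[:,:,::-1])
E
```

```text
[0.34166149 0.01565905 0.93969262]
21.16 [ 0.5724 -0.1863  0.1539] [-1.843  0.22  -0.861] F [ 0.21  0.41 -1.1 ] T [ 0.07 -0.43  0.01] op 0.0203
axis [0.34093143 0.0158157  0.93995512]
free [ 0.21241828  0.41037905 -1.09955588]
side [[350.5, 152.6], [348.7, 148.4], [348.3, 147.4]] [([349.14, 146.71], 7), ([351.25, 152.88], 8)]
top [[461.9, 243.4], [463.3, 240.5], [463.6, 239.8]] []
```

View pics/c10.png

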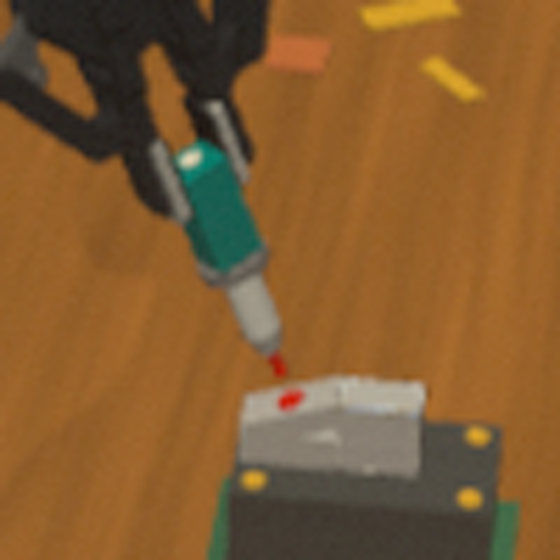

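View pics/top10.png

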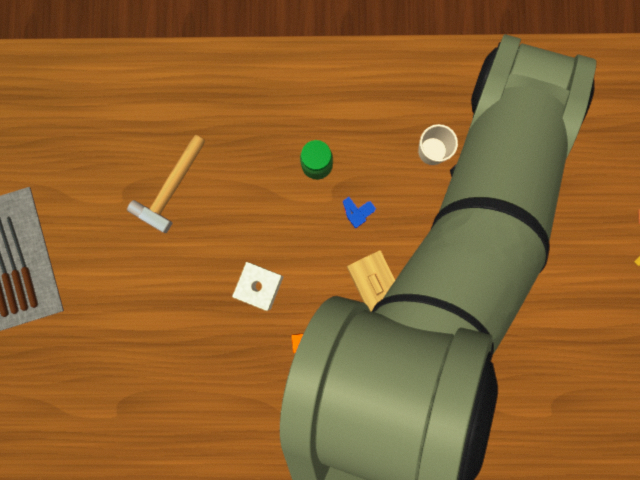

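```bash
cat > press.py <<'E'
from red import *
sp=np.array([.5442,-.1875,.0767]); r,n=tilt_rpy(HOL[2],-.831)
def F(k=12):
    v=[]
    for _ in range(k): v.append(bot.observe()["ft_force"]);bot.wait(.02)
    return np.mean(v,0)
E
python3 - <<'E'
from press import *
f0=F();print(f0)
for d in (.006,.003,.001,0,-.001,-.002,-.003,-.004):
    bot.movel(sp+n*(.0697+d),.03); f=F()-f0; o=bot.observe()
    print(d,round(o["time_s"],2),"act",round((o["tool_pos"]-sp)@n-.0697,4),f.round(2),"Fn",round(f@n,2))
    if f@n>2.2: break
np.save("f0.npy",f0)
im=bot.grab_frame("side");cv2.imwrite("pics/side11.png",im[:,:,::-1])
print(redc(im,(350,152)))
q0=proj("side",[sp])[0].astype(int);x0,y0=q0[0]-35,q0[1]-40
cv2.imwrite("pics/c11.png",cv2.resize(im[y0:y0+70,x0:x0+70],(560,560),interpolation=2)[:,:,::-1])
E
```

```text
[-0.07352503  0.08073058 -1.46477087]
0.006 22.01 act 0.0061 [ 0.06  0.05 -0.07] Fn -0.05
0.003 22.46 act 0.0031 [ 0.25 -0.06  0.05] Fn 0.13
0.001 22.91 act 0.001 [-0.06 -0.33 -0.21] Fn -0.23
0 23.36 act 0.0 [ 0.03 -0.04 -0.33] Fn -0.3
-0.001 23.81 act -0.0009 [ 0.35 -0.01  0.85] Fn 0.91
-0.002 24.26 act -0.002 [0.35 0.01 1.12] Fn 1.17
-0.003 24.71 act -0.003 [ 0.89 -0.26  1.61] Fn 1.82
-0.004 25.16 act -0.004 [ 0.86 -0.32  1.63] Fn 1.82
[([351.11, 152.44], 9)]
```

View pics/c11.png

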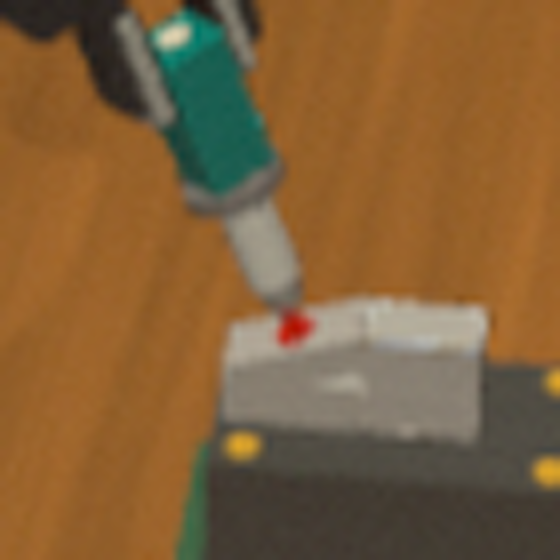

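```bash
python3 - <<'E'
from press import *
f0=np.load("f0.npy")
for d in(-.005,-.0056):
    bot.movel(sp+n*(.0697+d),.03); f=F(20)-f0; o=bot.observe()
    print(d,round(o["time_s"],2),"act",round((o["tool_pos"]-sp)@n-.0697,4),"lat",((o["tool_pos"]-sp)-((o["tool_pos"]-sp)@n)*n).round(4),f.round(2),"Fn",round(f@n,2))
na=-Ro.from_euler('xyz',o["ee_rot"]).apply([0,1,0]);print("angle",np.degrees(np.arccos(na@n)),o["opening"])
im=bot.grab_frame("side");cv2.imwrite("pics/side12.png",im[:,:,::-1])
a=cv2.imread("pics/side10.png")[:,:,::-1]
f=lambda i:cv2.resize(i[140:165,338:363],(390,390),interpolation=cv2.INTER_NEAREST)
cv2.imwrite("pics/c12.png",np.hstack([f(a),f(im)])[:,:,::-1])
for nm in("jar","tub","hammer"): 
    d=bot.boxes_of("side",nm);print(nm,[(x["point"],x["score"]) for x in d[:1]])
E
```

```text
-0.005 25.79 act -0.005 lat [ 0.  0. -0.] [ 0.89 -0.23  2.32] Fn 2.48
-0.0056 26.38 act -0.0056 lat [ 0. -0. -0.] [ 0.97 -0.11  2.18] Fn 2.38
angle 0.0031808857416790876 0.020157711499895117
jar [([247.5, 231.8], 0.6)]
tub [([268.8, 166.3], 0.6)]
hammer [([239.9, 370.6], 0.77)]
```

View pics/c12.png

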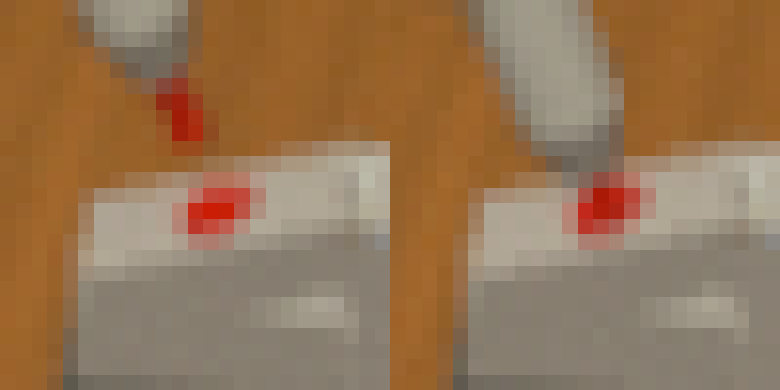

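View pics/side12.png

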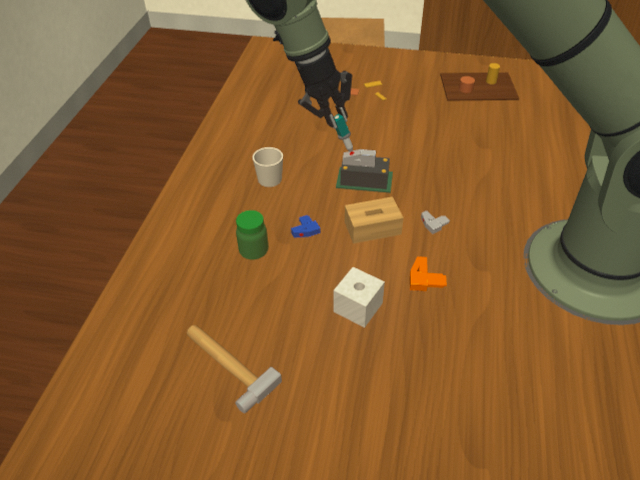

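The ball sits on the spot in the picture, offset by 1 px as its 3 mm radius should give. The force is about 2.4 N, which is about half of the plunger's travel. The jar, tub and hammer look unmoved. Handing in.

```bash
python3 - <<'E'
from h import *
bot.wait(.3);st();print(bot.sign_off())
E
```

```text
26.88 [ 0.5661 -0.1865  0.1369] [-1.844  0.221 -0.861] F [ 0.74 -0.43  0.46] T [ 0.01 -0.47  0.05] op 0.0202
the job is handed in; nothing more can be done
None
```

The job is done and was handed in at 26.9 s of the 61 s allowed; sign-off gives no verdict.

**Stake:** I moved the grey stake from the wooden rack into the holder. It went in without resistance until it seated, at the same height as in the rack, and I let go of it. The top camera then put the spot within about 1 mm of where it should be. The side camera could not see it just after release because the arm was in the way, but later side pictures show the stake in place.

**Probe:** I took the probe out of its stand and am holding it on the spot.
- **Squareness:** the commanded tilt was held to under 0.01°. This is the tool's angle; how well it matches the face depends on the measured holder direction.
- **Press:** about 2.4 N, with the plunger about 5 mm in. The plunger depth is worked out from the travel after contact, not read directly.
- **Tip position:** the red ball sits on the spot in the last side picture, within about 1 px (1–2 mm). The arm hides this from the top camera, so only one camera checked it.

**Bystanders:** the jar, tub and hammer look unmoved in the last side picture. The network's position for the jar shifted by about 4 px, and its positions for the tub and hammer by no more than about 3 px. I put that down to noise.

**Disagreement:** the two cameras differed by about 2 mm in x throughout. I averaged them and checked the tip against the spot in the same picture.

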